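# Lock the laboratory shaker's tray with its long pin

## Task

Lock the shaker's tray for transport: slide the tray by its black knob until the hole in its tongue lies over the hole in the fixed flange below, then take the long locking pin from the white stand (not the short one, which does not reach) and put it down through both holes until its collar rests on the tongue. Leave it there, upright.

Things in the scene. Friction and masses are not known exactly. Their poses are not given: they have to be found in the camera images.
- flange_hole (a point): Centre of the upper mouth of the upright 24 mm through hole in the fixed white metal flange (70 x 70 x 15 mm) at the front of the white shaker housing (220 x 300 x 68 mm). Flange top 60 mm above the bench, nothing under the flange. Site axes: y is the level line along which the tray slides, x points from the flange into the housing (away from the robot), z up.
- tongue_hole (a point): Centre of the upper mouth of the 24 mm through hole in the grey tray's dark steel tongue (70 x 70 x 8 mm, top 80 mm above the bench, 20 mm above the flange's top). Axes as flange_hole. The tray slides only along y, starts 50 to 95 mm to the -y side of lined up, has no stop there (runs on 30 mm), takes about 2 N plus light drag, and stays where left.
- tray_knob (a point): Middle of the round upright black knob on the tray: 24 mm in diameter, from 88 to 125 mm above the bench (this point 108 mm), on a thin stem over the tray (top 80 mm). Moves with the tray: 75 mm to +x and 60 mm to +y of tongue_hole. A tube rack (tops of the capped tubes 151 mm above the bench) is fixed to the tray 95 mm beyond it in x.
- long_pin: Pin upright in a 20 mm deep well of the white stand (60 x 160 x 30 mm). Origin: centre of its lower end, z up. Steel shank 12 mm thick, 65 mm long, tapered foot; steel collar 40 mm wide at 65 to 71 mm; black round head to grip, 24 mm wide, at 71 to 111 mm; 120 g. The short pin (same head, 24 mm shank) is in the other well, 90 mm away: either well; the long one stands 41 mm taller.
Things that resemble listed ones, but are neither listed nor needed, are in the scene too. Leave any blue or yellow look-alike of the long_pin alone.

How it is judged:
On the way:
1. the tray has been slid so that the tongue's hole lies over the flange's hole (horizontal distance between tongue_hole and flange_hole below 0.014 m), for 0.2 s.
At the end, for the whole second after the job is handed in: The two holes lie over one another within 14 mm, and the long pin stands in both, at rest and upright within 10 degrees: its lower end is within 12 mm of the flange hole's axis and at least 30 mm below the flange's upper face, and its collar is down on the tongue (within 7 mm) (horizontal distance between tongue_hole and flange_hole below 0.014 m and horizontal distance between long_pin and flange_hole below 0.012 m and z of long_pin in the frame of flange_hole below -0.03 m and z of long_pin in the frame of tongue_hole below -0.058 m and angle between long_pin's own z axis and vertical below 0.18 rad and linear speed of long_pin below 0.02 m/s); the robot touches nothing.
It also fails if it takes over 56 s, if anything falls off the work surface, if the arm or the gripper's body presses on something with over 40 N, if the wrist force passes 120 N, or if a joint passes its speed limit or range.

## Robot

A 6-joint arm with a two-finger parallel gripper is mounted at the origin on the work surface. World frame = base frame: x ahead of the robot, y to its left, z up, the work surface at z = 0. Lengths are in m, angles in rad, forces in N, time in s.
With the tool pointing down it reaches from about 0.425 to 1.125 m from the base axis. Payload 14.9 kg.
Tool frame: the origin (TCP) lies on the centre line of the jaws, within the pads' length; the fingertips stand ctrl.tip_extent ahead of it and the grasp point (between the pads) lies 5 mm behind it (ctrl.tip_extent is the distance from the TCP to the fingertips, in m); z points along the fingers, y is the direction in which the jaws open and shut (so a half turn about z gives the same grasp; the last joint's range is limited). The gripper opens to 91 mm and grips with 3 to 60 N. Pads are 32 mm wide; open, the fingers measure 118 mm over their backs; the gripper's body (76 mm by 178 mm) begins 60 mm behind the grasp point.
Start: joints at [-1.372, 0.379, 1.734, -0, 1.028, -0.033], TCP at [0.161, -0.681, 0.228] pointing down, gripper open.
Joint ranges: [-2.77, 2.77], [-0.74, 2.19], [0, 2.66], [-1.06, 4.2], [0.31, 2.87], [-3.08, 3.08]. Speed limits (rad/s): [1.89, 1.89, 2.39, 3.14, 3.14, 3.14].

## Interface

Orientations are given as a rotation vector (axis times angle).
In Python, from plant import ctrl gives the robot as it stands.
- The arm moves only by the tool servo_tool, never from a script. Its argument "series" is a list of rows, each an object of numbers: "dx", "dy", "dz": the shift along the tool's x, y, z in m; "rx", "ry", "rz": the turn, a rotation vector about the tool's x, y, z in degrees; "claw": the opening, from 0 (shut) to 1 (fully open). A call has 1 to 8 rows; each row is the pose to reach, as a shift and turn from the pose commanded when the call began, along the tool's axes at that moment; what a row does not reach only later rows make up. A row lasts 1/12 s, in which the tool goes at most 41.7 mm and 7.16 degrees, less where a joint would pass 70% of its speed; a pose out of reach is approached as far as the arm can. A call with a gripper value outside its range is refused whole. The fingers move at their own pace and stop on an object; "grip_force" is the grip in N (left out, the last holds). Time passes only in rows, so rows that repeat a pose let the fingers close. It gives the time, the measured TCP pose, the force and the opening at its end, in the units of the state.
- ctrl.read_state(): the state, without advancing time (a new reading comes with each control period).
- ctrl.read_camera(name): name is "side" or "top"; returns the picture (384x512x3 uint8, red, green, blue); there is no depth.
- ctrl.calibration(name): a dict with "fx", "fy", "cx", "cy" (pixels), "k1" (the pictures are not rectified: a ray, as slopes to the right and down, at radius r is drawn at 1 + k1 r^2 times it, then the intrinsics apply), "rvec" (rotation vector, rad) and "tvec" (3), from world to camera coordinates, as OpenCV has them. Camera axes: x right, y down, z forward; pixel columns grow to the right and rows downward; lengths in m; the calibration is good to about 2 mm. A picture is of the moment at which its call begins. calibration takes no time and is no camera call.
- ctrl.sign_off(): hands the job in, once; it reports no verdict.
The state is a dict: "time": time; "joint_pos": joint angles; "qd": joint speeds; "tau": joint torques, N m; "tool_pos": TCP position; "eef_rot": TCP orientation; "wrist_force": force on the tool from outside, world axes, zero at the start; "ft_torque": the same for the moment, N m; "width": opening from 0.0 (shut) to 1.0 (fully open).
Only numpy, scipy, OpenCV 4.12 (cv2) and the standard library are available. Lean on these libraries where they do the work, as an engineer would, in place of code of your own. Each camera call takes 0.05 s, during which the arm holds its last target. There are 200 camera calls.

## Working session

There is one attempt and no reset: what is moved stays moved. The work goes in short steps, Python scripts to look and compute and a tool call to move; the robot and the scene stay as the last step left them, time stands still between calls to the robot, and variables do not carry over. Pictures are saved under pics/ and viewed, about 8 in all and at most 12, crops included, and the job is handed in when it is done.

Besides the shell and the picture viewer there is one more tool, called after "Request:" in YAML: its name, and indented under it one key for each argument. servo_tool: Moves the arm, as the interface text tells. Its arguments: {"type":"object","properties":{"series":{"type":"array","items":{"type":"object","properties":{"dx":{"type":"number"},"dy":{"type":"number"},"dz":{"type":"number"},"rx":{"type":"number"},"ry":{"type":"number"},"rz":{"type":"number"},"claw":{"type":"number"}}}},"grip_force":{"type":"number"}},"required":["series"]}

```bash
ls; mkdir -p pics; cat > h.py <<'E'
import numpy as np, cv2
from plant import ctrl
def ray(n,u,v):
    c=ctrl.calibration(n); K=np.array([[c['fx'],0,c['cx']],[0,c['fy'],c['cy']],[0,0,1.]])
    p=cv2.undistortPoints(np.array([[[u,v]]],float),K,np.array([c['k1'],0,0,0,0.]))[0,0]
    R=cv2.Rodrigues(np.array(c['rvec'],float))[0]; t=np.array(c['tvec'],float)
    return -R.T@t, R.T@np.array([p[0],p[1],1.])
def at(n,u,v,z):
    o,d=ray(n,u,v); return o+d*(z-o[2])/d[2]
def proj(n,P):
    c=ctrl.calibration(n); K=np.array([[c['fx'],0,c['cx']],[0,c['fy'],c['cy']],[0,0,1.]])
    return cv2.projectPoints(np.array([P],float).reshape(-1,1,3),np.array(c['rvec'],float),np.array(c['tvec'],float),K,np.array([c['k1'],0,0,0,0.]))[0][:,0]
def tri(a,b):
    A=np.zeros((3,3));B=np.zeros(3)
    for n,u,v in (a,b):
        o,d=ray(n,u,v);d/=np.linalg.norm(d);M=np.eye(3)-np.outer(d,d);A+=M;B+=M@o
    return np.linalg.solve(A,B)
def shot(name,f,crop=None,s=1):
    im=ctrl.read_camera(name)[:,:,::-1]
    if crop: x,y,w,h=crop; im=im[y:y+h,x:x+w]
    cv2.imwrite('pics/'+f,cv2.resize(im,None,fx=s,fy=s,interpolation=cv2.INTER_CUBIC))
E
python3 - <<'E'
from h import *
shot('top','t0.png',s=1.5); shot('side','s0.png',s=1.5)
for n in('top','side'): print(n,ctrl.calibration(n),ray(n,256,192))
print(ctrl.tip_extent,ctrl.read_state())
E
```

```text
pics
top {'fx': 450.0868547126902, 'fy': 450.0868547126902, 'cx': 257.8661117833809, 'cy': 197.82363152642947, 'k1': -0.17359313443243565, 'rvec': array([ 2.17010022, -2.13732032,  0.18610585]), 'tvec': array([0.07179536, 0.5186119 , 0.93315405])} (array([0.37223586, 0.10039421, 0.99812365]), array([ 0.16226514, -0.01696594, -0.98669489]))
side {'fx': 477.1674356871941, 'fy': 477.1674356871941, 'cx': 252.00964960621172, 'cy': 189.65322977980884, 'k1': -0.04853123256856544, 'rvec': array([ 0.48285675, -2.81841714,  0.96026757]), 'tvec': array([0.5073288 , 0.13236481, 0.99865154])} (array([0.29375405, 0.64426628, 0.87797345]), array([ 0.20903991, -0.57173947, -0.79341692]))
0.014 {'time': 0.1, 'joint_pos': array([-1.37230132e+00,  3.79332075e-01,  1.73471285e+00,  1.04571681e-05,
        1.02852607e+00, -3.33039197e-02]), 'qd': array([ 1.25994149e-03, -5.77390661e-05, -1.29858154e-03,  4.35516977e-04,
        1.07894729e-04,  5.57592735e-04]), 'tau': array([ 4.60743449e-04, -7.65031528e+01, -4.35290015e+01,  6.51507592e-02,
        3.98102123e-02, -3.53186681e-05]), 'tool_pos': array([ 0.16073675, -0.68094486,  0.22737538]), 'eef_rot': array([-3.11954803e+00, -3.63173028e-01,  1.12733922e-04]), 'wrist_force': array([ 0.57729159, -0.14426989, -0.23052038]), 'ft_torque': array([-0.02788556, -0.01867544, -0.01047219]), 'width': 0.9951944846098573}
```

View pics/t0.png

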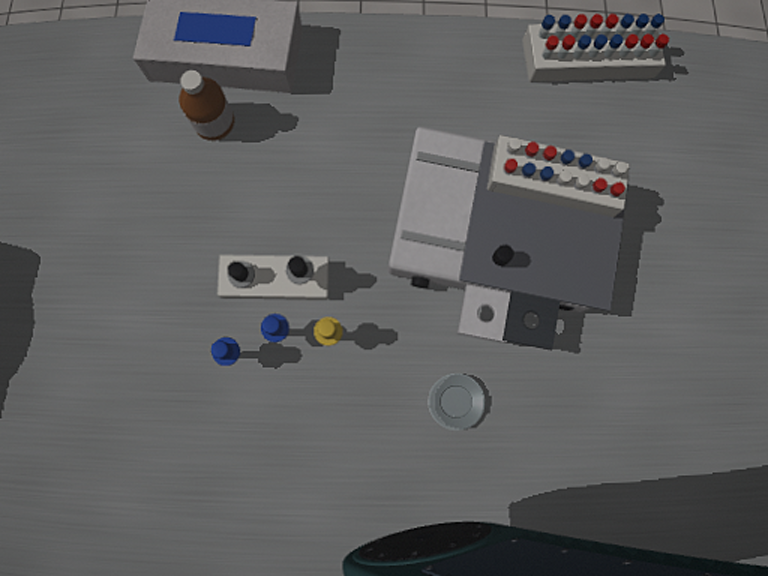

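View pics/s0.png

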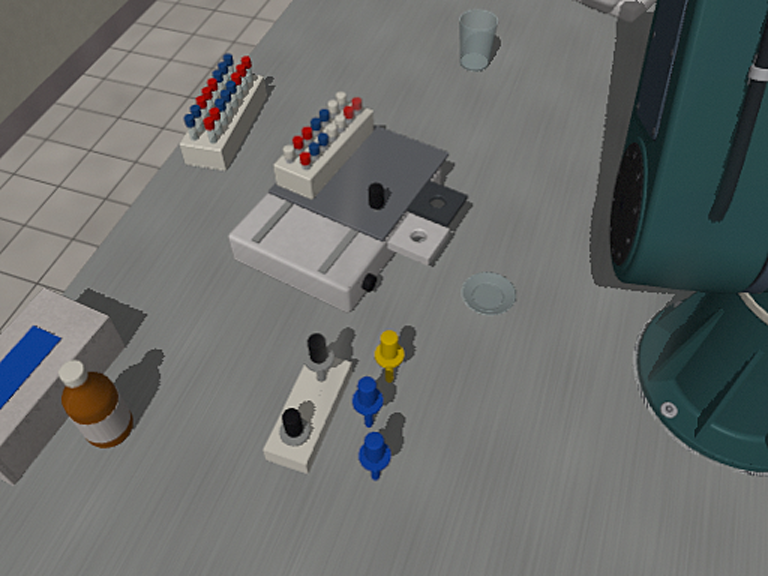

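Top view (1.5x scale): the stand's two dark-headed pins are at (238,272) and (298,267), with blue look-alikes at (275,327) and (225,351) and a yellow one at (327,331). The flange hole is at (486,313), the tongue hole at (531,320) and the knob at (503,255). In the side view the pin at (318,348) shows shank below its collar and the one at (292,424) sits low. So the long pin should be the one at top (298,267), and I'll confirm that in crops.

```bash
python3 - <<'E'
from h import *
t=ctrl.read_camera('top')[:,:,::-1]; s=ctrl.read_camera('side')[:,:,::-1]
r=lambda im,x,y,w,h,k:cv2.resize(im[y:y+h,x:x+w],None,fx=k,fy=k,interpolation=cv2.INTER_CUBIC)
a=np.hstack([r(t,140,155,80,60,5),r(s,170,210,80,60,5)])
b=np.hstack([r(t,300,155,80,60,5),r(s,230,115,80,60,5)])
c=r(s,170,255,80,60,5)
cv2.imwrite('pics/c1.png',np.vstack([a,b]))
# b also: top 300..380,155..215 ; side 230..310,115..175
E
```

```text
(no output)
```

View pics/c1.png

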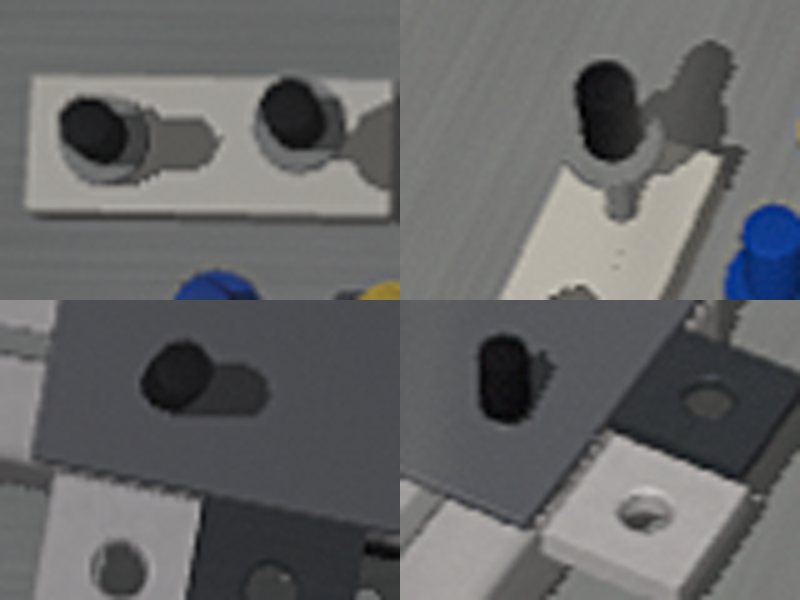

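```bash
python3 - <<'E'
from h import *
np.set_printoptions(precision=4,suppress=True)
for k,a,b,z in [('flange',(323.5,208.6),(279,157.3),.06),('tongue',(353.7,211.2),(291.3,134.5),.08),('knobtop',(336.4,168.8),(250.8,126),.125),('pintop',(197,176.8),(210.8,227.8),.121),('shorttop',(157.5,179),(194.5,277),.08)]:
    print(k,at('top',*a,z),at('side',*b,z),tri(('top',*a),('side',*b)))
# housing edge directions (top), tongue/tray edge at z .08, .068
p=[at('top',463/1.5,278/1.5,.08),at('top',612/1.5,311/1.5,.08)]
d=p[0]-p[1];print('tray front edge dir',p,np.degrees(np.arctan2(d[1],d[0])))
E
```

```text
flange [ 0.4934 -0.0591  0.06  ] [ 0.4928 -0.0567  0.06  ] [ 0.4938 -0.0597  0.0565]
tongue [ 0.4863 -0.1193  0.08  ] [ 0.4825 -0.1163  0.08  ] [ 0.4853 -0.1207  0.0753]
knobtop [ 0.5658 -0.0749  0.125 ] [ 0.5648 -0.0694  0.125 ] [ 0.5674 -0.0764  0.1176]
pintop [0.5451 0.2029 0.121 ] [0.5457 0.2074 0.121 ] [0.547  0.2038 0.1149]
shorttop [0.5472 0.2904 0.08  ] [0.5458 0.2946 0.08  ] [0.5482 0.2917 0.0733]
tray front edge dir [array([ 0.5392, -0.0249,  0.08  ]), array([ 0.4962, -0.2375,  0.08  ])] 78.55165687836451
```

The long pin is confirmed: it is the one at side (318,348), top (298,267), because its shank shows under the collar while the other pin sits on the stand. Measured positions are knob (0.565,-0.073), pin (0.5455,0.205), flange (0.493,-0.058) and tongue (0.4845,-0.118). The slide is about 61 mm along a line at roughly 80°.

```bash
cat >> h.py <<'E'
from scipy.spatial.transform import Rotation as Ro
def need(P,yaw=80.5):
    s=ctrl.read_state(); R=Ro.from_rotvec(s['eef_rot']).as_matrix()
    y=R[:,1]; a=np.degrees(np.arctan2(y[1],y[0])); rz=(a-yaw+90)%180-90
    d=R.T@(np.array(P)-s['tool_pos'])*1000
    print('t',round(s['time'],2),'tool d mm',d.round(1),'rz',round(rz,1),'tilt',R[2].round(4),'tcp',s['tool_pos'].round(4),'w',round(s['width'],3),'F',s['wrist_force'].round(1),'j6',s['joint_pos'][5].round(2))
E
python3 - <<'E'
from h import *
need([.565,-.0725,.2274]); need([.565,-.0725,.105])
E
```

```text
t 0.2 tool d mm [ 5.332e+02 -4.994e+02  5.000e-01] rz 22.8 tilt [ 0.e+00 -7.e-04 -1.e+00] tcp [ 0.1608 -0.6811  0.2275] w 1.0 F [ 0.1 -0.3  0.4] j6 -0.03
t 0.2 tool d mm [ 533.2 -499.3  122.9] rz 22.8 tilt [ 0.e+00 -7.e-04 -1.e+00] tcp [ 0.1608 -0.6811  0.2275] w 1.0 F [ 0.1 -0.3  0.4] j6 -0.03
```

Request:
servo_tool:
  series:
    - {"dx":0.532,"dy":-0.5,"dz":0,"rz":22.8,"claw":1}
    - {"dx":0.532,"dy":-0.5,"dz":0,"rz":22.8,"claw":1}
    - {"dx":0.532,"dy":-0.5,"dz":0,"rz":22.8,"claw":1}
    - {"dx":0.532,"dy":-0.5,"dz":0,"rz":22.8,"claw":1}
    - {"dx":0.532,"dy":-0.5,"dz":0,"rz":22.8,"claw":1}
    - {"dx":0.532,"dy":-0.5,"dz":0,"rz":22.8,"claw":1}
    - {"dx":0.532,"dy":-0.5,"dz":0,"rz":22.8,"claw":1}
    - {"dx":0.532,"dy":-0.5,"dz":0,"rz":22.8,"claw":1}

```text
invalid input at $.series[0]: expected keys dx, dy, dz, rx, ry, rz, claw
```

```bash
python3 - <<'E'
from h import *
need([.565,-.0725,.2274])
E
```

```text
t 0.2 tool d mm [ 5.332e+02 -4.994e+02  5.000e-01] rz 22.8 tilt [ 0.e+00 -7.e-04 -1.e+00] tcp [ 0.1608 -0.6811  0.2275] w 1.0 F [ 0.1 -0.3  0.4] j6 -0.03
```

All keys are needed in every row.

Request:
servo_tool:
  series:
    - {"dx":0.532,"dy":-0.5,"dz":0,"rx":0,"ry":0,"rz":22.8,"claw":1}
    - {"dx":0.532,"dy":-0.5,"dz":0,"rx":0,"ry":0,"rz":22.8,"claw":1}
    - {"dx":0.532,"dy":-0.5,"dz":0,"rx":0,"ry":0,"rz":22.8,"claw":1}
    - {"dx":0.532,"dy":-0.5,"dz":0,"rx":0,"ry":0,"rz":22.8,"claw":1}
    - {"dx":0.532,"dy":-0.5,"dz":0,"rx":0,"ry":0,"rz":22.8,"claw":1}
    - {"dx":0.532,"dy":-0.5,"dz":0,"rx":0,"ry":0,"rz":22.8,"claw":1}
    - {"dx":0.532,"dy":-0.5,"dz":0,"rx":0,"ry":0,"rz":22.8,"claw":1}
    - {"dx":0.532,"dy":-0.5,"dz":0,"rx":0,"ry":0,"rz":22.8,"claw":1}

```text
time: 0.87
tool_pos: [0.3454, -0.4015, 0.228]
eef_rot: [3.131, -0.261, 0.0]
wrist_force: [0.5, -0.6, 0.2]
width: 1.0
```

```bash
python3 - <<'E'
from h import *
need([.565,-.0725,.2274])
E
```

```text
t 0.87 tool d mm [ 162.1 -360.8    0.6] rz -0.0 tilt [ 1.e-04  1.e-04 -1.e+00] tcp [ 0.3454 -0.4015  0.228 ] w 1.0 F [ 0.5 -0.6  0.2] j6 0.83
```

Request:
servo_tool:
  series:
    - {"dx":0.16,"dy":-0.36,"dz":0,"rx":0,"ry":0,"rz":0,"claw":1}
    - {"dx":0.16,"dy":-0.36,"dz":0,"rx":0,"ry":0,"rz":0,"claw":1}
    - {"dx":0.16,"dy":-0.36,"dz":0,"rx":0,"ry":0,"rz":0,"claw":1}
    - {"dx":0.16,"dy":-0.36,"dz":0,"rx":0,"ry":0,"rz":0,"claw":1}
    - {"dx":0.16,"dy":-0.36,"dz":0,"rx":0,"ry":0,"rz":0,"claw":1}
    - {"dx":0.16,"dy":-0.36,"dz":0,"rx":0,"ry":0,"rz":0,"claw":1}
    - {"dx":0.16,"dy":-0.36,"dz":0,"rx":0,"ry":0,"rz":0,"claw":1}
    - {"dx":0.16,"dy":-0.36,"dz":0,"rx":0,"ry":0,"rz":0,"claw":1}

```text
time: 1.53
tool_pos: [0.5294, -0.1232, 0.2281]
eef_rot: [3.131, -0.26, 0.001]
wrist_force: [0.3, -0.5, 0.7]
width: 0.999
```

```bash
python3 - <<'E'
from h import *
need([.565,-.0725,.2274])
E
```

```text
t 1.53 tool d mm [ 26.7 -55.9   0.7] rz -0.0 tilt [ 3.e-04  1.e-04 -1.e+00] tcp [ 0.5294 -0.1232  0.2281] w 0.999 F [ 0.3 -0.5  0.7] j6 1.47
```

Request:
servo_tool:
  series:
    - {"dx":0.02,"dy":-0.045,"dz":0,"rx":0,"ry":0,"rz":0,"claw":1}
    - {"dx":0.02,"dy":-0.045,"dz":0,"rx":0,"ry":0,"rz":0,"claw":1}
    - {"dx":0.02,"dy":-0.045,"dz":0,"rx":0,"ry":0,"rz":0,"claw":1}
    - {"dx":0.02,"dy":-0.045,"dz":0,"rx":0,"ry":0,"rz":0,"claw":1}
    - {"dx":0.02,"dy":-0.045,"dz":0,"rx":0,"ry":0,"rz":0,"claw":1}

```text
time: 1.95
tool_pos: [0.5552, -0.085, 0.2278]
eef_rot: [3.131, -0.262, -0.001]
wrist_force: [-0.8, -0.2, -0.4]
width: 0.997
```

```bash
python3 - <<'E'
from h import *
need([.565,-.0725,.105])
E
```

```text
t 1.95 tool d mm [  7.7 -14.  122.8] rz -0.1 tilt [-4.e-04  1.e-04 -1.e+00] tcp [ 0.5552 -0.085   0.2278] w 0.997 F [-0.8 -0.2 -0.4] j6 1.54
```

Request:
servo_tool:
  series:
    - {"dx":0.008,"dy":-0.014,"dz":0.03,"rx":0,"ry":0,"rz":0,"claw":1}
    - {"dx":0.008,"dy":-0.014,"dz":0.06,"rx":0,"ry":0,"rz":0,"claw":1}
    - {"dx":0.008,"dy":-0.014,"dz":0.09,"rx":0,"ry":0,"rz":0,"claw":1}
    - {"dx":0.008,"dy":-0.014,"dz":0.11,"rx":0,"ry":0,"rz":0,"claw":1}
    - {"dx":0.008,"dy":-0.014,"dz":0.122,"rx":0,"ry":0,"rz":0,"claw":1}
    - {"dx":0.008,"dy":-0.014,"dz":0.122,"rx":0,"ry":0,"rz":0,"claw":1}
    - {"dx":0.008,"dy":-0.014,"dz":0.122,"rx":0,"ry":0,"rz":0,"claw":1}

```text
time: 2.53
tool_pos: [0.5659, -0.0725, 0.1063]
eef_rot: [-3.131, 0.262, 0.001]
wrist_force: [0.2, 0.3, 0.7]
width: 0.998
```

Request:
servo_tool:
  series:
    - {"dx":0,"dy":0,"dz":0,"rx":0,"ry":0,"rz":0,"claw":0.2}
    - {"dx":0,"dy":0,"dz":0,"rx":0,"ry":0,"rz":0,"claw":0.2}
    - {"dx":0,"dy":0,"dz":0,"rx":0,"ry":0,"rz":0,"claw":0.2}
    - {"dx":0,"dy":0,"dz":0,"rx":0,"ry":0,"rz":0,"claw":0.2}
    - {"dx":0,"dy":0,"dz":0,"rx":0,"ry":0,"rz":0,"claw":0.2}
    - {"dx":0,"dy":0,"dz":0,"rx":0,"ry":0,"rz":0,"claw":0.2}
    - {"dx":0,"dy":0,"dz":0,"rx":0,"ry":0,"rz":0,"claw":0.2}
    - {"dx":0,"dy":0,"dz":0,"rx":0,"ry":0,"rz":0,"claw":0.2}
  grip_force: 8

```text
time: 3.2
tool_pos: [0.566, -0.0717, 0.1059]
eef_rot: [-3.131, 0.261, -0.0]
wrist_force: [0.6, -0.7, 1.1]
width: 0.447
```

```bash
python3 - <<'E'
from h import *
need([.565,-.0725,.105])
t=ctrl.read_camera('top')[:,:,::-1]; s=ctrl.read_camera('side')[:,:,::-1]
r=lambda im,x,y,w,h,k:cv2.resize(im[y:y+h,x:x+w],None,fx=k,fy=k,interpolation=cv2.INTER_CUBIC)
cv2.imwrite('pics/c2.png',np.hstack([r(t,290,130,130,120,3),r(s,210,70,130,120,3)]))
E
```

```text
t 3.2 tool d mm [-0.9  1.   0.9] rz -0.0 tilt [ 0. -0. -1.] tcp [ 0.566  -0.0717  0.1059] w 0.447 F [ 0.6 -0.7  1.1] j6 1.57
```

View pics/c2.png

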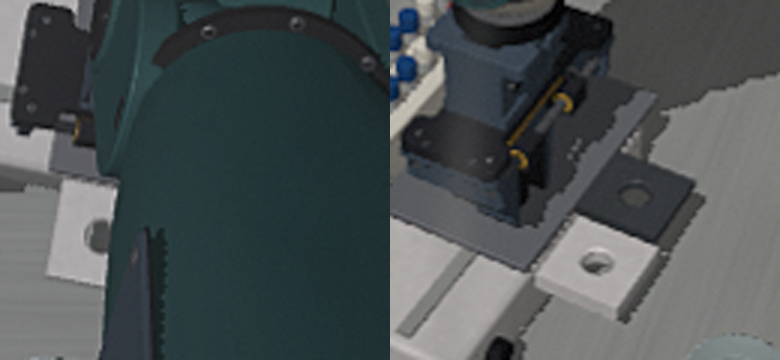

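The fingers straddle the knob and are still closing (0.447). The side view shows the tongue hole at crop (634,194) and the flange hole at (598,263), with nothing touched wrongly. I'll keep closing.

Request:
servo_tool:
  series:
    - {"dx":0,"dy":0,"dz":0,"rx":0,"ry":0,"rz":0,"claw":0.2}
    - {"dx":0,"dy":0,"dz":0,"rx":0,"ry":0,"rz":0,"claw":0.2}
    - {"dx":0,"dy":0,"dz":0,"rx":0,"ry":0,"rz":0,"claw":0.2}
    - {"dx":0,"dy":0,"dz":0,"rx":0,"ry":0,"rz":0,"claw":0.2}
    - {"dx":0,"dy":0,"dz":0,"rx":0,"ry":0,"rz":0,"claw":0.2}
    - {"dx":0,"dy":0,"dz":0,"rx":0,"ry":0,"rz":0,"claw":0.2}

```text
time: 3.8
tool_pos: [0.566, -0.0718, 0.1059]
eef_rot: [3.131, -0.261, 0.0]
wrist_force: [0.5, -1.1, -0.2]
width: 0.262
```

The width of 0.262 is 24 mm, so the knob is gripped. The slide direction is tool -y. I'll move 55 mm, look, then trim.

Request:
servo_tool:
  series:
    - {"dx":0,"dy":-0.008,"dz":0,"rx":0,"ry":0,"rz":0,"claw":0.2}
    - {"dx":0,"dy":-0.017,"dz":0,"rx":0,"ry":0,"rz":0,"claw":0.2}
    - {"dx":0,"dy":-0.027,"dz":0,"rx":0,"ry":0,"rz":0,"claw":0.2}
    - {"dx":0,"dy":-0.037,"dz":0,"rx":0,"ry":0,"rz":0,"claw":0.2}
    - {"dx":0,"dy":-0.047,"dz":0,"rx":0,"ry":0,"rz":0,"claw":0.2}
    - {"dx":0,"dy":-0.055,"dz":0,"rx":0,"ry":0,"rz":0,"claw":0.2}
    - {"dx":0,"dy":-0.055,"dz":0,"rx":0,"ry":0,"rz":0,"claw":0.2}
    - {"dx":0,"dy":-0.055,"dz":0,"rx":0,"ry":0,"rz":0,"claw":0.2}

```text
time: 4.47
tool_pos: [0.5762, -0.0162, 0.106]
eef_rot: [-3.13, 0.259, -0.003]
wrist_force: [8.6, 0.9, -7.3]
width: 0.259
```

```bash
python3 - <<'E'
from h import *
need([.577,-.011,.105])
shot('side','c3.png',(240,120,80,60),8)
E
```

```text
t 4.47 tool d mm [-0.1 -5.3  1. ] rz 0.0 tilt [ 2.2e-03 -6.0e-04 -1.0e+00] tcp [ 0.5762 -0.0162  0.106 ] w 0.259 F [ 8.6  0.9 -7.3] j6 1.67
```

View pics/c3.png

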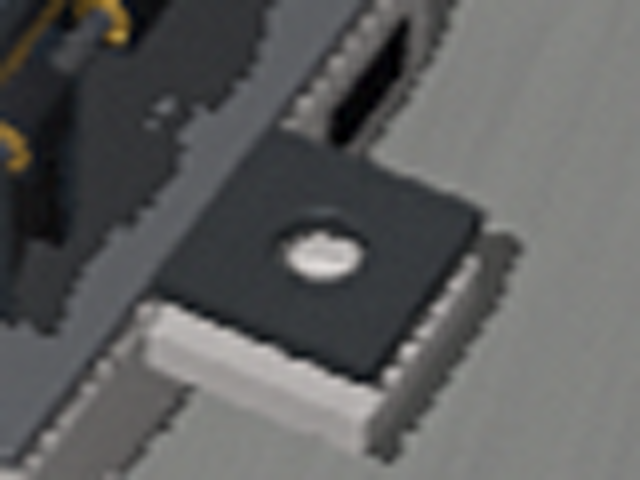

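```bash
python3 - <<'E'
from h import *
T=at('side',279.9,150.4,.08)[:2];F=np.array([.4928,-.0567]);T0=np.array([.4825,-.1163])
for a in(78.5,80.5):
  y=np.array([np.cos(np.radians(a)),np.sin(np.radians(a))]);x=np.array([y[1],-y[0]]);print(T,T-T0,'remaining y',(F-T)@y,'x',(F-T)@x)
# expected pixel of tongue hole when aligned
print(proj('side',[.4928,-.0567,.08]))
E
```

```text
[ 0.49239652 -0.06006905] [0.00989652 0.05623095] remaining y 0.003381854869887975 x -0.0002762986704788841
[ 0.49239652 -0.06006905] [0.00989652 0.05623095] remaining y 0.0033894374198151834 x -0.0001581053239141762
[[279.27540685 151.40187192]]
```

Request:
servo_tool:
  series:
    - {"dx":0.001,"dy":-0.002,"dz":0,"rx":0,"ry":0,"rz":0,"claw":0.2}
    - {"dx":0.001,"dy":-0.004,"dz":0,"rx":0,"ry":0,"rz":0,"claw":0.2}
    - {"dx":0.001,"dy":-0.004,"dz":0,"rx":0,"ry":0,"rz":0,"claw":0.2}
    - {"dx":0.001,"dy":-0.004,"dz":0,"rx":0,"ry":0,"rz":0,"claw":0.2}

```text
time: 4.85
tool_pos: [0.5768, -0.0132, 0.106]
eef_rot: [-3.13, 0.26, -0.0]
wrist_force: [1.4, 1.0, -0.4]
width: 0.262
```

Request:
servo_tool:
  series:
    - {"dx":0,"dy":0,"dz":0,"rx":0,"ry":0,"rz":0,"claw":1}
    - {"dx":0,"dy":0,"dz":0,"rx":0,"ry":0,"rz":0,"claw":1}
    - {"dx":0,"dy":0,"dz":0,"rx":0,"ry":0,"rz":0,"claw":1}
    - {"dx":0,"dy":0,"dz":0,"rx":0,"ry":0,"rz":0,"claw":1}
    - {"dx":0,"dy":0,"dz":0,"rx":0,"ry":0,"rz":0,"claw":1}
    - {"dx":0,"dy":0,"dz":0,"rx":0,"ry":0,"rz":0,"claw":1}
    - {"dx":0,"dy":0,"dz":0,"rx":0,"ry":0,"rz":0,"claw":1}
    - {"dx":0,"dy":0,"dz":0,"rx":0,"ry":0,"rz":0,"claw":1}

```text
time: 5.52
tool_pos: [0.5768, -0.0138, 0.1059]
eef_rot: [3.131, -0.261, -0.0]
wrist_force: [-0.0, -0.1, 1.2]
width: 0.813
```

Request:
servo_tool:
  series:
    - {"dx":0,"dy":0,"dz":0,"rx":0,"ry":0,"rz":0,"claw":1}
    - {"dx":0,"dy":0,"dz":-0.03,"rx":0,"ry":0,"rz":0,"claw":1}
    - {"dx":0,"dy":0,"dz":-0.065,"rx":0,"ry":0,"rz":0,"claw":1}
    - {"dx":0,"dy":0,"dz":-0.1,"rx":0,"ry":0,"rz":0,"claw":1}
    - {"dx":0,"dy":-0.03,"dz":-0.12,"rx":0,"ry":0,"rz":0,"claw":1}
    - {"dx":0,"dy":-0.06,"dz":-0.12,"rx":0,"ry":0,"rz":0,"claw":1}
    - {"dx":0,"dy":-0.09,"dz":-0.12,"rx":0,"ry":0,"rz":0,"claw":1}
    - {"dx":0,"dy":-0.12,"dz":-0.12,"rx":0,"ry":0,"rz":0,"claw":1}

```text
time: 6.18
tool_pos: [0.5969, 0.1059, 0.2267]
eef_rot: [-3.13, 0.261, -0.002]
wrist_force: [-0.4, -1.0, 0.2]
width: 1.001
```

```bash
python3 - <<'E'
from h import *
need([.5455,.205,.228])
E
```

```text
t 6.18 tool d mm [-67.1 -89.2  -1.4] rz -0.0 tilt [ 1.2e-03 -4.0e-04 -1.0e+00] tcp [0.5969 0.1059 0.2267] w 1.001 F [-0.4 -1.   0.2] j6 1.87
```

Request:
servo_tool:
  series:
    - {"dx":-0.02,"dy":-0.028,"dz":0,"rx":0,"ry":0,"rz":0,"claw":1}
    - {"dx":-0.044,"dy":-0.058,"dz":0,"rx":0,"ry":0,"rz":0,"claw":1}
    - {"dx":-0.067,"dy":-0.089,"dz":0,"rx":0,"ry":0,"rz":0,"claw":1}
    - {"dx":-0.067,"dy":-0.089,"dz":0,"rx":0,"ry":0,"rz":0,"claw":1}
    - {"dx":-0.067,"dy":-0.089,"dz":0,"rx":0,"ry":0,"rz":0,"claw":1}

```text
time: 6.6
tool_pos: [0.5445, 0.2049, 0.226]
eef_rot: [3.131, -0.256, -0.0]
wrist_force: [-0.1, -0.0, -0.7]
width: 1.001
```

```bash
python3 - <<'E'
from h import *
need([.5455,.205,.101])
t=ctrl.read_camera('top')[:,:,::-1]; s=ctrl.read_camera('side')[:,:,::-1]
r=lambda im,x,y,w,h,k:cv2.resize(im[y:y+h,x:x+w],None,fx=k,fy=k,interpolation=cv2.INTER_CUBIC)
cv2.imwrite('pics/c4.png',np.vstack([np.hstack([r(t,290,180,80,60,5),r(s,240,120,80,60,5)]),np.hstack([r(t,150,110,160,120,2.5),r(s,160,170,160,120,2.5)])]))
E
```

```text
t 6.6 tool d mm [  1.   -0.3 125. ] rz 0.1 tilt [-0.  0. -1.] tcp [0.5445 0.2049 0.226 ] w 1.001 F [-0.1 -0.  -0.7] j6 2.05
```

View pics/c4.png

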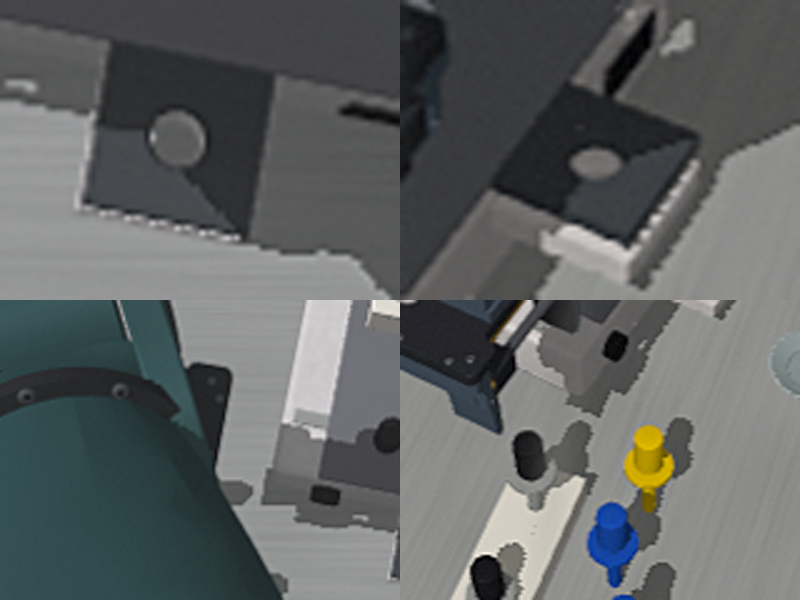

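```bash
python3 - <<'E'
from h import *
print(at('top',325,207.2,.08)-at('top',323.5,208.6,.06),at('side',279,151.6,.08)-at('side',279,157.3,.06),at('top',325,207.2,.08),at('side',279,151.6,.08))
E
```

```text
[0.00038901 0.00023437 0.02      ] [0.000363   0.00078698 0.02      ] [ 0.49382986 -0.05884369  0.08      ] [ 0.49320317 -0.05592383  0.08      ]
```

Request:
servo_tool:
  series:
    - {"dx":0.001,"dy":0,"dz":0.03,"rx":0,"ry":0,"rz":0,"claw":1}
    - {"dx":0.001,"dy":0,"dz":0.06,"rx":0,"ry":0,"rz":0,"claw":1}
    - {"dx":0.001,"dy":0,"dz":0.09,"rx":0,"ry":0,"rz":0,"claw":1}
    - {"dx":0.001,"dy":0,"dz":0.11,"rx":0,"ry":0,"rz":0,"claw":1}
    - {"dx":0.001,"dy":0,"dz":0.123,"rx":0,"ry":0,"rz":0,"claw":1}
    - {"dx":0.001,"dy":0,"dz":0.123,"rx":0,"ry":0,"rz":0,"claw":1}
    - {"dx":0.001,"dy":0,"dz":0.123,"rx":0,"ry":0,"rz":0,"claw":1}

```text
time: 7.28
tool_pos: [0.5467, 0.2027, 0.1031]
eef_rot: [3.13, -0.262, -0.001]
wrist_force: [-0.0, -0.9, 0.3]
width: 0.995
```

Request:
servo_tool:
  series:
    - {"dx":0,"dy":0,"dz":0,"rx":0,"ry":0,"rz":0,"claw":0.15}
    - {"dx":0,"dy":0,"dz":0,"rx":0,"ry":0,"rz":0,"claw":0.15}
    - {"dx":0,"dy":0,"dz":0,"rx":0,"ry":0,"rz":0,"claw":0.15}
    - {"dx":0,"dy":0,"dz":0,"rx":0,"ry":0,"rz":0,"claw":0.15}
    - {"dx":0,"dy":0,"dz":0,"rx":0,"ry":0,"rz":0,"claw":0.15}
    - {"dx":0,"dy":0,"dz":0,"rx":0,"ry":0,"rz":0,"claw":0.15}
    - {"dx":0,"dy":0,"dz":0,"rx":0,"ry":0,"rz":0,"claw":0.15}
    - {"dx":0,"dy":0,"dz":0,"rx":0,"ry":0,"rz":0,"claw":0.15}
  grip_force: 15

```text
time: 7.95
tool_pos: [0.5462, 0.2033, 0.103]
eef_rot: [-3.131, 0.261, -0.0]
wrist_force: [0.1, -0.1, -0.7]
width: 0.443
```

Request:
servo_tool:
  series:
    - {"dx":0,"dy":0,"dz":0,"rx":0,"ry":0,"rz":0,"claw":0.15}
    - {"dx":0,"dy":0,"dz":0,"rx":0,"ry":0,"rz":0,"claw":0.15}
    - {"dx":0,"dy":0,"dz":0,"rx":0,"ry":0,"rz":0,"claw":0.15}
    - {"dx":0,"dy":0,"dz":0,"rx":0,"ry":0,"rz":0,"claw":0.15}
    - {"dx":0,"dy":0,"dz":0,"rx":0,"ry":0,"rz":0,"claw":0.15}
    - {"dx":0,"dy":0,"dz":0,"rx":0,"ry":0,"rz":0,"claw":0.15}
    - {"dx":0,"dy":0,"dz":0,"rx":0,"ry":0,"rz":0,"claw":0.15}

```text
time: 8.53
tool_pos: [0.5463, 0.2033, 0.1029]
eef_rot: [-3.131, 0.261, -0.0]
wrist_force: [0.6, 0.8, -1.7]
width: 0.264
```

The holes are aligned within about 1 mm in both cameras. Crop c4 shows the tongue directly over the flange, with the hole at top (325,207) and side (279,152). The head is gripped at 0.264 (24 mm), so I'll lift.

Request:
servo_tool:
  series:
    - {"dx":0,"dy":0,"dz":-0.01,"rx":0,"ry":0,"rz":0,"claw":0.15}
    - {"dx":0,"dy":0,"dz":-0.025,"rx":0,"ry":0,"rz":0,"claw":0.15}
    - {"dx":0,"dy":0,"dz":-0.05,"rx":0,"ry":0,"rz":0,"claw":0.15}
    - {"dx":0,"dy":0,"dz":-0.08,"rx":0,"ry":0,"rz":0,"claw":0.15}
    - {"dx":0,"dy":0,"dz":-0.105,"rx":0,"ry":0,"rz":0,"claw":0.15}
    - {"dx":0,"dy":0,"dz":-0.12,"rx":0,"ry":0,"rz":0,"claw":0.15}
    - {"dx":0,"dy":0,"dz":-0.12,"rx":0,"ry":0,"rz":0,"claw":0.15}
    - {"dx":0,"dy":0,"dz":-0.12,"rx":0,"ry":0,"rz":0,"claw":0.15}

```text
time: 9.2
tool_pos: [0.5464, 0.2034, 0.2237]
eef_rot: [-3.13, 0.261, -0.002]
wrist_force: [-0.4, -0.7, -1.5]
width: 0.261
```

```bash
python3 - <<'E'
from h import *
need([.4933,-.0575,.223])
E
```

```text
t 9.2 tool d mm [ -9.2 266.1   0.5] rz -0.0 tilt [ 1.4e-03 -7.0e-04 -1.0e+00] tcp [0.5464 0.2034 0.2237] w 0.261 F [-0.4 -0.7 -1.5] j6 2.05
```

Request:
servo_tool:
  series:
    - {"dx":-0.001,"dy":0.015,"dz":0,"rx":0,"ry":0,"rz":0,"claw":0.15}
    - {"dx":-0.002,"dy":0.045,"dz":0,"rx":0,"ry":0,"rz":0,"claw":0.15}
    - {"dx":-0.003,"dy":0.08,"dz":0,"rx":0,"ry":0,"rz":0,"claw":0.15}
    - {"dx":-0.004,"dy":0.115,"dz":0,"rx":0,"ry":0,"rz":0,"claw":0.15}
    - {"dx":-0.005,"dy":0.15,"dz":0,"rx":0,"ry":0,"rz":0,"claw":0.15}
    - {"dx":-0.006,"dy":0.185,"dz":0,"rx":0,"ry":0,"rz":0,"claw":0.15}
    - {"dx":-0.007,"dy":0.22,"dz":0,"rx":0,"ry":0,"rz":0,"claw":0.15}
    - {"dx":-0.008,"dy":0.245,"dz":0,"rx":0,"ry":0,"rz":0,"claw":0.15}

```text
time: 9.87
tool_pos: [0.4957, -0.0395, 0.2215]
eef_rot: [3.13, -0.262, -0.004]
wrist_force: [0.1, 0.3, -1.9]
width: 0.257
```

```bash
python3 - <<'E'
from h import *
need([.4933,-.0575,.19])
E
```

```text
t 9.87 tool d mm [ 0.7 18.1 31.5] rz -0.1 tilt [-2.6e-03  4.0e-04 -1.0e+00] tcp [ 0.4957 -0.0395  0.2215] w 0.257 F [ 0.1  0.3 -1.9] j6 1.61
```

Request:
servo_tool:
  series:
    - {"dx":0.001,"dy":0.01,"dz":0.015,"rx":0,"ry":0,"rz":0,"claw":0.15}
    - {"dx":0.001,"dy":0.018,"dz":0.03,"rx":0,"ry":0,"rz":0,"claw":0.15}
    - {"dx":0.001,"dy":0.018,"dz":0.034,"rx":0,"ry":0,"rz":0,"claw":0.15}
    - {"dx":0.001,"dy":0.018,"dz":0.034,"rx":0,"ry":0,"rz":0,"claw":0.15}
    - {"dx":0.001,"dy":0.018,"dz":0.034,"rx":0,"ry":0,"rz":0,"claw":0.15}

```text
time: 10.28
tool_pos: [0.4954, -0.0547, 0.1886]
eef_rot: [-3.131, 0.261, 0.002]
wrist_force: [0.5, -0.5, -2.2]
width: 0.262
```

```bash
python3 - <<'E'
from h import *
need([.4933,-.0575,.185])
s=ctrl.read_state()['tool_pos']; print(proj('side',[s[0],s[1],s[2]-.093]),proj('side',[s[0],s[1],.08]))
shot('side','c5.png',(240,90,100,80),6)
E
```

```text
t 10.28 tool d mm [-1.6  3.1  3.6] rz -0.0 tilt [-0.0015 -0.     -1.    ] tcp [ 0.4954 -0.0547  0.1886] w 0.262 F [ 0.5 -0.5 -2.2] j6 1.58
[[278.09471558 147.03753108]] [[277.90287617 151.75304798]]
```

View pics/c5.png

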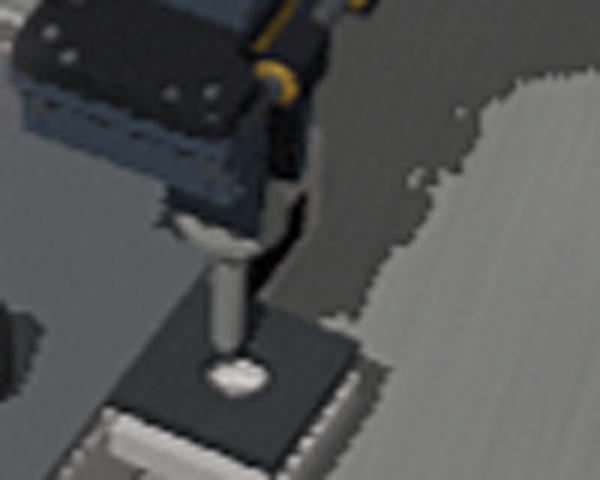

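The side view shows the pin straight, with its tip at about (277.7,148.3) just above the tongue. The hole centre is about 3 mm further toward -y, which agrees with the numbers. I'll correct that and go in part-way.

Request:
servo_tool:
  series:
    - {"dx":-0.0015,"dy":0.003,"dz":0,"rx":0,"ry":0,"rz":0,"claw":0.15}
    - {"dx":-0.0015,"dy":0.003,"dz":0,"rx":0,"ry":0,"rz":0,"claw":0.15}
    - {"dx":-0.0015,"dy":0.003,"dz":0.007,"rx":0,"ry":0,"rz":0,"claw":0.15}
    - {"dx":-0.0015,"dy":0.003,"dz":0.014,"rx":0,"ry":0,"rz":0,"claw":0.15}
    - {"dx":-0.0015,"dy":0.003,"dz":0.02,"rx":0,"ry":0,"rz":0,"claw":0.15}
    - {"dx":-0.0015,"dy":0.003,"dz":0.025,"rx":0,"ry":0,"rz":0,"claw":0.15}
    - {"dx":-0.0015,"dy":0.003,"dz":0.025,"rx":0,"ry":0,"rz":0,"claw":0.15}

```text
time: 10.92
tool_pos: [0.4931, -0.0574, 0.1625]
eef_rot: [-3.131, 0.261, 0.003]
wrist_force: [0.2, 0.0, -2.2]
width: 0.26
```

Request:
servo_tool:
  series:
    - {"dx":0,"dy":0,"dz":0.006,"rx":0,"ry":0,"rz":0,"claw":0.15}
    - {"dx":0,"dy":0,"dz":0.012,"rx":0,"ry":0,"rz":0,"claw":0.15}
    - {"dx":0,"dy":0,"dz":0.018,"rx":0,"ry":0,"rz":0,"claw":0.15}
    - {"dx":0,"dy":0,"dz":0.018,"rx":0,"ry":0,"rz":0,"claw":0.15}

```text
time: 11.25
tool_pos: [0.4932, -0.0575, 0.1446]
eef_rot: [-3.131, 0.261, 0.003]
wrist_force: [-0.7, -0.2, -1.9]
width: 0.259
```

```bash
python3 - <<'E'
from h import *
need([.4933,-.0575,.109])
shot('side','c6.png',(240,90,100,80),6)
E
```

```text
t 11.25 tool d mm [ 0.1 -0.  35.6] rz -0.0 tilt [-0.0017 -0.     -1.    ] tcp [ 0.4932 -0.0575  0.1446] w 0.259 F [-0.7 -0.2 -1.9] j6 1.57
```

View pics/c6.png

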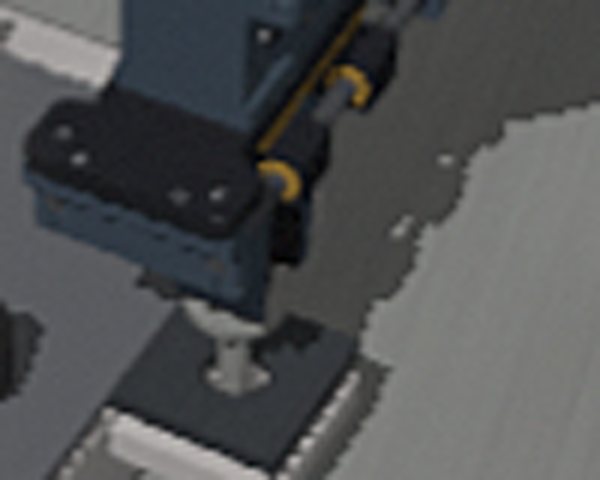

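The shank is down the hole at crop (237,375), centred, with no contact force. I'll lower the remaining 35 mm.

Request:
servo_tool:
  series:
    - {"dx":0,"dy":0,"dz":0.007,"rx":0,"ry":0,"rz":0,"claw":0.15}
    - {"dx":0,"dy":0,"dz":0.014,"rx":0,"ry":0,"rz":0,"claw":0.15}
    - {"dx":0,"dy":0,"dz":0.021,"rx":0,"ry":0,"rz":0,"claw":0.15}
    - {"dx":0,"dy":0,"dz":0.028,"rx":0,"ry":0,"rz":0,"claw":0.15}
    - {"dx":0,"dy":0,"dz":0.032,"rx":0,"ry":0,"rz":0,"claw":0.15}
    - {"dx":0,"dy":0,"dz":0.034,"rx":0,"ry":0,"rz":0,"claw":0.15}
    - {"dx":0,"dy":0,"dz":0.034,"rx":0,"ry":0,"rz":0,"claw":0.15}

```text
time: 11.88
tool_pos: [0.4936, -0.0575, 0.1113]
eef_rot: [-3.131, 0.261, 0.001]
wrist_force: [0.2, -0.2, -1.6]
width: 0.26
```

Request:
servo_tool:
  series:
    - {"dx":0,"dy":0,"dz":0.001,"rx":0,"ry":0,"rz":0,"claw":0.15}
    - {"dx":0,"dy":0,"dz":0.002,"rx":0,"ry":0,"rz":0,"claw":0.15}
    - {"dx":0,"dy":0,"dz":0.002,"rx":0,"ry":0,"rz":0,"claw":0.15}
    - {"dx":0,"dy":0,"dz":0.002,"rx":0,"ry":0,"rz":0,"claw":0.15}

```text
time: 12.22
tool_pos: [0.4939, -0.0576, 0.1101]
eef_rot: [3.131, -0.261, 0.0]
wrist_force: [0.3, 0.3, -1.1]
width: 0.261
```

Request:
servo_tool:
  series:
    - {"dx":0,"dy":0,"dz":0,"rx":0,"ry":0,"rz":0,"claw":0.35}
    - {"dx":0,"dy":0,"dz":0,"rx":0,"ry":0,"rz":0,"claw":0.5}
    - {"dx":0,"dy":0,"dz":0,"rx":0,"ry":0,"rz":0,"claw":0.7}
    - {"dx":0,"dy":0,"dz":0,"rx":0,"ry":0,"rz":0,"claw":1}
    - {"dx":0,"dy":0,"dz":0,"rx":0,"ry":0,"rz":0,"claw":1}
    - {"dx":0,"dy":0,"dz":0,"rx":0,"ry":0,"rz":0,"claw":1}
    - {"dx":0,"dy":0,"dz":0,"rx":0,"ry":0,"rz":0,"claw":1}
    - {"dx":0,"dy":0,"dz":0,"rx":0,"ry":0,"rz":0,"claw":1}

```text
time: 12.88
tool_pos: [0.4939, -0.0576, 0.1099]
eef_rot: [-3.131, 0.261, -0.0]
wrist_force: [0.8, -0.3, -0.5]
width: 0.813
```

Request:
servo_tool:
  series:
    - {"dx":0,"dy":0,"dz":0,"rx":0,"ry":0,"rz":0,"claw":1}
    - {"dx":0,"dy":0,"dz":-0.015,"rx":0,"ry":0,"rz":0,"claw":1}
    - {"dx":0,"dy":0,"dz":-0.04,"rx":0,"ry":0,"rz":0,"claw":1}
    - {"dx":0,"dy":0,"dz":-0.07,"rx":0,"ry":0,"rz":0,"claw":1}
    - {"dx":0,"dy":0,"dz":-0.11,"rx":0,"ry":0,"rz":0,"claw":1}
    - {"dx":0,"dy":0.03,"dz":-0.13,"rx":0,"ry":0,"rz":0,"claw":1}
    - {"dx":0,"dy":0.07,"dz":-0.13,"rx":0,"ry":0,"rz":0,"claw":1}
    - {"dx":0,"dy":0.11,"dz":-0.13,"rx":0,"ry":0,"rz":0,"claw":1}

```text
time: 13.55
tool_pos: [0.4762, -0.1672, 0.2419]
eef_rot: [3.13, -0.257, 0.005]
wrist_force: [0.2, -0.2, -1.5]
width: 0.999
```

Request:
servo_tool:
  series:
    - {"dx":0,"dy":0.04,"dz":0,"rx":0,"ry":0,"rz":0,"claw":1}
    - {"dx":0,"dy":0.08,"dz":0,"rx":0,"ry":0,"rz":0,"claw":1}
    - {"dx":0,"dy":0.12,"dz":0,"rx":0,"ry":0,"rz":0,"claw":1}
    - {"dx":0,"dy":0.15,"dz":0,"rx":0,"ry":0,"rz":0,"claw":1}
    - {"dx":0,"dy":0.15,"dz":0,"rx":0,"ry":0,"rz":0,"claw":1}
    - {"dx":0,"dy":0.15,"dz":0,"rx":0,"ry":0,"rz":0,"claw":1}

```text
time: 14.05
tool_pos: [0.4504, -0.3152, 0.2397]
eef_rot: [-3.13, 0.265, 0.0]
wrist_force: [-0.2, -0.0, -0.2]
width: 1.003
```

```bash
python3 - <<'E'
from h import *
need([.4933,-.0575,.109])
t=ctrl.read_camera('top')[:,:,::-1]; s=ctrl.read_camera('side')[:,:,::-1]
r=lambda im,x,y,w,h,k:cv2.resize(im[y:y+h,x:x+w],None,fx=k,fy=k,interpolation=cv2.INTER_CUBIC)
cv2.imwrite('pics/c7.png',np.hstack([r(t,280,160,80,80,5),r(s,240,100,80,80,5)]))
print([proj(n,[[.4933,-.0575,z] for z in(.126,.086,.08)]) for n in('top','side')])
E
```

```text
t 14.05 tool d mm [  -0.9 -261.2  130.8] rz -0.2 tilt [-3.e-04 -2.e-04 -1.e+00] tcp [ 0.4504 -0.3152  0.2397] w 1.003 F [-0.2 -0.  -0.2] j6 1.09
[array([[328.30354377, 204.45380205],
       [324.85349108, 207.07024659],
       [324.36091998, 207.44363975]]), array([[279.79450302, 136.84014957],
       [279.25104458, 149.2942915 ],
       [279.17210689, 151.10003619]])]
```

View pics/c7.png

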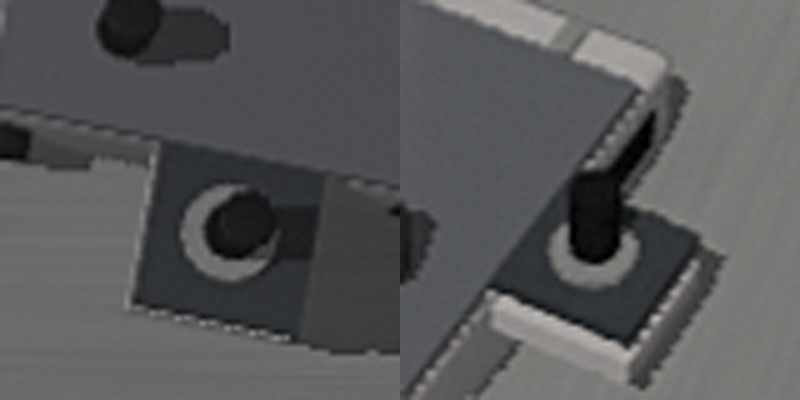

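The pin stands upright with its collar flat on the tongue. The head top is at top-view pixel (329,204), where (328.3,204.5) was predicted, and the gripper is clear. I'm handing in.

```bash
python3 -c "
from plant import ctrl
print(ctrl.sign_off())"
```

```text
the job is handed in; nothing more can be done
None
```

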